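# Butt a tube up to its neighbour along a welding fence

## Task

Fit up the butt joint for tacking: lay the loose square tube flat on the bench along the front of the angle-iron fence, to the left of the first tube, and slide it up until its end meets the first tube's end and is pressed firmly home, with no gap, both tubes in line and flush against the fence. The first tube is already set to length and only a magnet holds it, so feel for the contact and do not shift it; leave the other things on the bench where they are.

Things in the scene. Friction and masses are not known exactly. Their poses are not given: they have to be found in the camera images.
- bar_mid (a point): Centre, 20 mm above the bench, of the loose tube: open-ended steel square tube, 220 mm long (its x axis), 40 x 40 mm, 2 mm wall, 0.38 to 0.58 kg, lying flat at the robot's left or right, pointing roughly away from it; both ends alike. Pushed over the bench it drags with 2 to 5 N. It is the only loose square tube; the L-shaped angle iron lies at the other side.
- bar_end_a (a point): Centre of the loose tube's end face at its +x end, 110 mm from its centre. Either end may be butted to the first tube.
- bar_end_b (a point): Centre of the loose tube's end face at its -x end.
- fence_face (a point): Middle of the fence's front face (towards the robot), 20 mm above the bench. Bolted angle iron, 500 mm long, front leg 50 mm high; x into it, y along it to the robot's left. The first tube (40 x 40 x 150 mm, a flat magnetic square before it) lies along the front; its left end is at y = -85 to -15 mm, not reported: find it by eye or touch. Pushed with over about 16 N it slides away along -y.
- angle_mid (a point): Bystander: steel angle iron, 200 mm long (along its x), legs 30 mm. Point half-way up, mid-length.
- file_mid (a point): Bystander: flat file with a black handle, 335 mm long along its x, lying far left.
- tape_mid (a point): Bystander: tape measure case standing on edge, 62 x 36 x 62 mm high, near the robot, a little right.
- hammer_mid (a point): Bystander: chipping hammer with a wooden handle, 240 mm long, at the right.
- brush_mid (a point): Bystander: wire brush with a wooden back, 210 mm long, 40 mm high, right of the fence.
- can_mid (a point): Bystander: spray can, 58 mm diameter, 170 mm high, standing far left; point half-way up.
- pipe_mid (a point): Bystander: round pipe offcut standing upright, 48 mm diameter, 70 mm high, right of the middle, before the fence; point half-way up.
Things that resemble listed ones, but are neither listed nor needed, are in the scene too. What is shaped like the part that bears bar_mid but blue is not meant.

How it is judged:
On the way:
1. the loose tube lies in line along the fence and its end is pressed (over 3 N) against the first tube's end (((x of first_tube_c1 in the frame of bar_end_a between 0.072 and 0.0765 m and y of first_tube_c1 in the frame of bar_end_a between -0.002 and 0.002 m) or (x of first_tube_c1 in the frame of bar_end_b between -0.0765 and -0.072 m and y of first_tube_c1 in the frame of bar_end_b between -0.002 and 0.002 m)) and x of bar_mid in the frame of fence_face above -0.022 m and angle between the x axis of bar_mid and the y axis of fence_face, either way round below 0.02 rad and height (world z) of each of bar_end_a, bar_end_b below 0.023 m and contact force between bar and first_tube above 3 N), for 0.05 s.
At the end, for the whole second after the job is handed in: Loose tube flat on the bench (end centres below 23 mm), its end within 1.5 mm of the first tube's end, both in line within 2 mm, its side within 2 mm of the fence and parallel to it within 0.02 rad; the first tube within 2 mm of where it started (((x of first_tube_c1 in the frame of bar_end_a between 0.072 and 0.0765 m and y of first_tube_c1 in the frame of bar_end_a between -0.002 and 0.002 m) or (x of first_tube_c1 in the frame of bar_end_b between -0.0765 and -0.072 m and y of first_tube_c1 in the frame of bar_end_b between -0.002 and 0.002 m)) and x of bar_mid in the frame of fence_face above -0.022 m and angle between the x axis of bar_mid and the y axis of fence_face, either way round below 0.02 rad and height (world z) of each of bar_end_a, bar_end_b below 0.023 m and distance of first_tube_c1 from where it was at the start of the episode below 0.002 m); the robot touches nothing.
It fails at once if the first tube is shifted by more than 2 mm (distance of first_tube_c1 from where it was at the start of the episode above 0.002 m).
It fails at once if a bystander (angle iron, file, tape measure, hammer, brush, can, pipe offcut) is disturbed by more than 20 mm (distance of any of angle_mid, file_mid, tape_mid, hammer_mid, brush_mid, can_mid, pipe_mid from where it was at the start of the episode above 0.02 m).
It also fails if it takes over 67 s, if anything falls off the work surface, if the arm or the gripper's body presses on something with over 40 N, if the wrist force passes 120 N, or if a joint passes its speed limit or range.

## Robot

A 6-joint arm with a two-finger parallel gripper is mounted at the origin on the work surface. World frame = base frame: x ahead of the robot, y to its left, z up, the work surface at z = 0. Lengths are in m, angles in rad, forces in N, time in s.
With the tool pointing down it reaches from about 0.425 to 0.95 m from the base axis. Payload 3.5 kg.
Tool frame: the origin (TCP) lies between the finger pads; the fingertips stand 25 mm ahead of it and the grasp point (between the pads) lies 6 mm ahead of it (ctrl.finger_overhang is the distance from the TCP to the fingertips, in m); x points along the fingers, y is the direction in which the jaws open and shut, and the axes are right-handed (so a half turn about x gives the same grasp; the last joint's range is limited). The gripper opens to 85 mm and grips with 20 to 120 N. Pads are 22 mm wide; open, the fingers measure 114 mm over their backs; the gripper's body (76 mm by 85 mm) begins 54 mm behind the grasp point. The pads swing forward as they close: fully open they stand 13 mm farther back than shut.
Start: joints at [-1.391, 0.286, 1.577, -0, 1.279, -0.15], TCP at [0.219, -0.639, 0.256] pointing down, gripper open.
Joint ranges: [-2.77, 2.77], [-0.9, 2.22], [0.21, 2.48], [-1.53, 4.67], [0.24, 2.81], [-2.84, 2.84]. Speed limits (rad/s): [2.79, 2.79, 3.14, 3.14, 3.14, 3.14].

## Interface

Orientations are given as a unit quaternion [x, y, z, w].
In Python, from plant import ctrl gives the robot as it stands.
- The arm moves only by the tool play_rows, never from a script. Its argument "targets" is a list of rows, each an object with "delta_pos": the shift along the world's x, y, z normalised to -1 to 1, where 1 is 1000 mm, a list of three; "delta_rot": the turn, a rotation vector about the world's x, y, z normalised to -1 to 1, where 1 is pi rad, a list of three; "claw": the finger opening in mm, from 0 to 85.4. In form: [{"delta_pos": [tx, ty, tz], "delta_rot": [wx, wy, wz], "claw": claw}, ...]. A call has 1 to 20 rows; each row is the pose to reach, as a shift and turn from the pose measured when the call began, turning the shorter way round; what a row does not reach only later rows make up. A row lasts 1/12 s, in which the tool goes at most 41.7 mm and 7.16 degrees, less where a joint would pass 70% of its speed; a pose out of reach is approached as far as the arm can. A call with a number of a shift or a turn outside -1 to 1 is refused whole. A call with a gripper value outside its range is refused whole. The fingers move at their own pace and stop on an object; "newtons" is the grip in N (left out, the last holds). Time passes only in rows, so rows that repeat a pose let the fingers close. It gives the time, the measured TCP pose, the force and the opening at its end, in the units of the state.
- ctrl.get_state(): the state, without advancing time (a new reading comes with each control period).
- ctrl.read_camera(name): name is "scene" or "top" or "wrist"; returns the picture (480x640x3 uint8, blue, green, red); there is no depth.
- ctrl.calibration(name): a dict with "fx", "fy", "cx", "cy" (pixels), "k1" (the pictures are not rectified: a ray, as slopes to the right and down, at radius r is drawn at 1 + k1 r^2 times it, then the intrinsics apply), "camera_from_world" (4x4, takes a point from world to camera coordinates). Camera axes: x right, y down, z forward; pixel columns grow to the right and rows downward; lengths in m; the calibration is good to about 2 mm. A picture is of the moment at which its call begins: read the wrist's pose just before it. calibration takes no time and is no camera call; for the wrist camera it gives the pose at the moment of the call.
- ctrl.sign_off(): hands the job in, once; it reports no verdict.
The state is a dict: "time": time; "qpos": joint angles; "dq": joint speeds; "joint_efforts": joint torques, N m; "eef_pos": TCP position; "tcp_rot": TCP orientation; "contact_force": force on the tool from outside, world axes, zero at the start; "wrist_torque": the same for the moment, N m; "opening": opening from 0.0 (shut) to 1.0 (fully open).
Only numpy, scipy, OpenCV 4.12 (cv2) and the standard library are available. Lean on these libraries where they do the work, as an engineer would, in place of code of your own. Each camera call takes 0.05 s, during which the arm holds its last target. There are 200 camera calls.

## Working session

There is one attempt and no reset: what is moved stays moved. The work goes in short steps, Python scripts to look and compute and a tool call to move; the robot and the scene stay as the last step left them, time stands still between calls to the robot, and variables do not carry over. Pictures are saved under pics/ and viewed, about 8 in all and at most 12, crops included, and the job is handed in when it is done.

Besides the shell and the picture viewer there is one more tool, called as a command line: name --argument value ..., lists and objects as JSON in quotes. play_rows: Moves the arm, as the interface text tells. Its arguments: {"type":"object","properties":{"targets":{"type":"array"},"newtons":{"type":"number"}},"required":["targets"]}

```bash
mkdir -p pics; ls; python3 - <<'E'
from plant import ctrl
import cv2
print(ctrl.get_state())
for n in("scene","top"):
    cv2.imwrite(f"pics/{n}0.png",ctrl.read_camera(n)); print(n,ctrl.calibration(n))
print(ctrl.finger_overhang)
E
```

```text
pics
{'time': 0.0, 'qpos': array([-1.39098399e+00,  2.87167807e-01,  1.57818687e+00,  1.91816309e-05,
        1.27859878e+00, -1.49978568e-01]), 'dq': array([-0.00076708, -0.00234703, -0.00068443, -0.0014609 ,  0.00074628,
       -0.0001781 ]), 'joint_efforts': array([ 3.93570217e-04, -4.05982018e+01, -2.92624176e+01, -1.49532539e-04,
        5.67849493e-03,  3.62384725e-06]), 'eef_pos': array([ 0.21853227, -0.63800975,  0.25494034]), 'tcp_rot': array([-0.69750912, -0.11690367,  0.69752104, -0.11523433]), 'contact_force': array([-0.24296149, -0.80050256,  1.40211967]), 'wrist_torque': array([-0.00113785,  0.04726419,  0.03103824]), 'opening': 0.9969224325837461}
scene {'fx': 544.6443078781496, 'fy': 544.6443078781496, 'cx': 324.1309006088803, 'cy': 235.3797753462196, 'k1': -0.06435736806837813, 'camera_from_world': array([[ 0.7887644 ,  0.61468254, -0.00401178, -0.35160446],
       [ 0.45008153, -0.58196786, -0.6773035 , -0.14445262],
       [-0.41866136,  0.53242726, -0.73569279,  1.60092823],
       [ 0.        ,  0.        ,  0.        ,  1.        ]])}
top {'fx': 498.1778482153099, 'fy': 498.1778482153099, 'cx': 319.44852996039964, 'cy': 232.44666098765958, 'k1': -0.09996092977836367, 'camera_from_world': array([[-0.01847191, -0.99982709,  0.00214179,  0.02036793],
       [-0.99620189,  0.01822254, -0.08514532,  0.45781021],
       [ 0.08509157, -0.00370645, -0.99636624,  1.36219978],
       [ 0.        ,  0.        ,  0.        ,  1.        ]])}
0.025
```

View pics/top0.png

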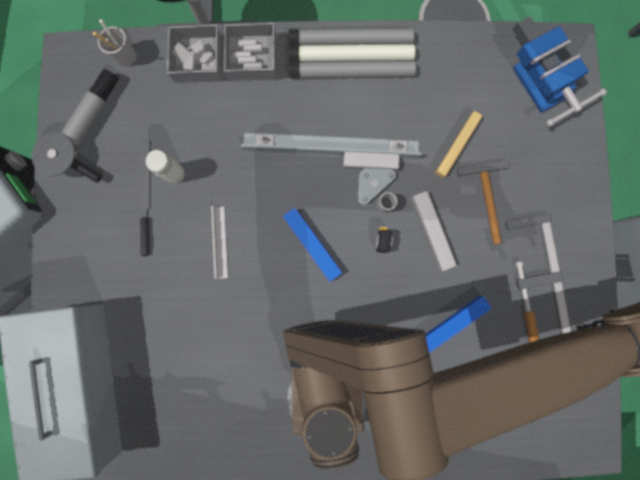

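View pics/scene0.png

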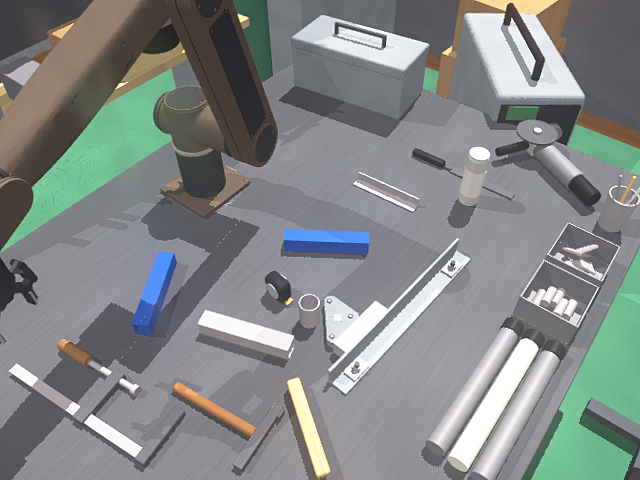

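Candidates in the top view are the grey tube at (434,231), the blue tubes at (313,245) and (457,322), and the L-shaped angle iron at (219,242). By the description it is the grey one at (434,231). The first tube is at about (372,160) and the fence at (240..418,145). I'll check this in one close crop.

```bash
cat > h.py <<'E'
import numpy as np, cv2
from plant import ctrl
def unproj(name,px,z,c=None):
    c=c or ctrl.calibration(name); K=np.array([[c["fx"],0,c["cx"]],[0,c["fy"],c["cy"]],[0,0,1]])
    px=np.atleast_2d(np.array(px,float))
    d=np.c_[(px-[c["cx"],c["cy"]])/[c["fx"],c["fy"]]]; s=d.copy()
    for _ in range(20): s=d/(1+c["k1"]*(s**2).sum(1,keepdims=True))
    T=c["camera_from_world"]; R=T[:3,:3]; o=-R.T@T[:3,3]
    r=np.c_[s,np.ones(len(s))]@R
    return o+r*((z-o[2])/r[:,2:])
def proj(name,P,c=None):
    c=c or ctrl.calibration(name); T=c["camera_from_world"]
    p=np.atleast_2d(P)@T[:3,:3].T+T[:3,3]; s=p[:,:2]/p[:,2:]
    s=s*(1+c["k1"]*(s**2).sum(1,keepdims=True))
    return s*[c["fx"],c["fy"]]+[c["cx"],c["cy"]]
E
python3 - <<'E'
from h import *
im=cv2.imread("pics/top0.png")
c=im[125:285,235:475]
cv2.imwrite("pics/crop0.png",cv2.resize(c,None,fx=3.3,fy=3.3,interpolation=cv2.INTER_CUBIC))
E
```

```text
(no output)
```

View pics/crop0.png

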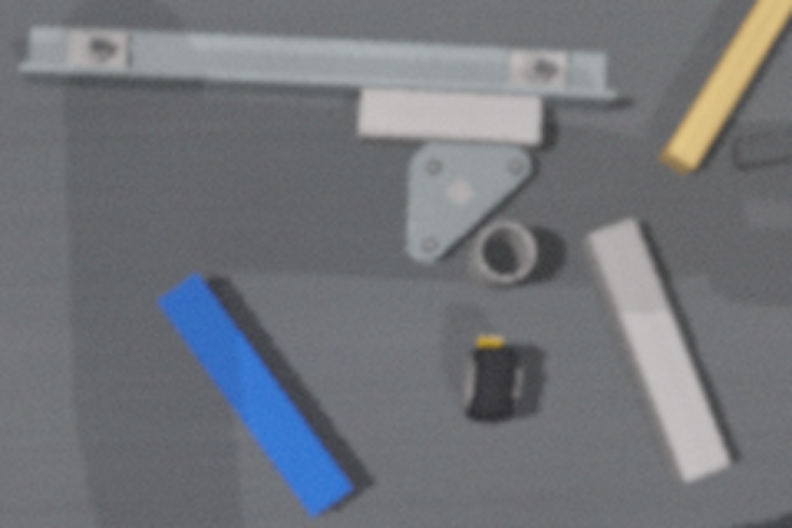

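The crop confirms it: the grey loose tube has its top corners at about crop (588,235), (632,219), (730,464) and (686,481). The first tube's left end is at crop x≈359, and the fence's front edge runs from (22,70) to (614,99).

```bash
python3 - <<'E'
from h import *
f=lambda P:np.array(P)/3.3+[235,125]
L=unproj("top",f([(588,235),(632,219),(730,464),(686,481)]),.04)
F=unproj("top",f([(22,71),(614,99)]),.05)
T=unproj("top",f([(361,92),(358,136),(541,144),(543,100)]),.04)
M=unproj("top",f([(410,150),(410,255),(535,150)]),.01)
for n,a in zip("LFTM",(L,F,T,M)): print(n,a.round(4).tolist())
c=L.mean(0);d=(L[0]+L[1]-L[2]-L[3])/2;print("c",c,"len",np.hypot(*d[:2]),"yaw",np.degrees(np.arctan2(d[1],d[0])))
d=F[0]-F[1];print("fence len",np.hypot(*d[:2]),"yaw",np.degrees(np.arctan2(d[1],d[0])),F.mean(0))
# refined loose tube by segmentation
im=cv2.imread("pics/top0.png").astype(int)
hsv=cv2.cvtColor(im.astype(np.uint8),cv2.COLOR_BGR2HSV)
m=((hsv[...,2]>125)&(hsv[...,1]<40)).astype(np.uint8); 
n,lab,st,ce=cv2.connectedComponentsWithStats(m)
for i in range(1,n):
  if 300<st[i,4]<3000 and 150<ce[i][1]<280 and 330<ce[i][0]<470:
    r=cv2.minAreaRect(np.argwhere(lab==i)[:,::-1].astype(np.float32));b=unproj("top",cv2.boxPoints(r),.04);print(st[i],b.round(4).tolist(),b.mean(0))
E
```

```text
L [[0.552, -0.2487, 0.04], [0.565, -0.2864, 0.04], [0.3583, -0.361, 0.04], [0.3451, -0.3235, 0.04]]
F [[0.698, 0.2228, 0.05], [0.6655, -0.2732, 0.05]]
T [[0.6769, -0.0614, 0.04], [0.6392, -0.0579, 0.04], [0.63, -0.2118, 0.04], [0.6678, -0.2149, 0.04]]
M [[0.6329, -0.1039, 0.01], [0.542, -0.1015, 0.01], [0.6313, -0.2115, 0.01]]
c [ 0.45511627 -0.30488508  0.04      ] len 0.21993962375168505 yaw 19.863928560714488
fence len 0.4970931032231385 yaw 86.24798905757218 [ 0.68177936 -0.02516639  0.05      ]
[ 412  191   44   81 1375] [[0.5533, -0.2424, 0.04], [0.57, -0.2871, 0.04], [0.3568, -0.3625, 0.04], [0.3408, -0.3181, 0.04]] [ 0.45523454 -0.30253307  0.04      ]
```

```bash
cat >> h.py <<'E'
from scipy.spatial.transform import Rotation as Ro
def pose():
    s=ctrl.get_state(); R=Ro.from_quat(s["tcp_rot"]).as_matrix()
    print("t",round(s["time"],2),"p",s["eef_pos"].round(4),"xax",R[:,0].round(3),"jawyaw",np.degrees(np.arctan2(R[1,1],R[0,1])).round(2),"F",s["contact_force"].round(2),"op",round(s["opening"],3),"q",s["qpos"].round(3))
    return s,R
E
python3 - <<'E'
from h import *
s,R=pose()
def rv(jyaw):
    a=np.radians(jyaw);y=np.array([np.cos(a),np.sin(a),0]);x=np.array([0,0,-1.])
    return Ro.from_matrix(np.c_[x,y,np.cross(x,y)]@R.T).as_rotvec()/np.pi
for j in(109.9,-70.1): print(j,rv(j))
print((np.array([.455,-.304,.033])-s["eef_pos"]))
E
```

```text
t 0.1 p [ 0.2185 -0.6381  0.255 ] xax [-0.     0.002 -1.   ] jawyaw -71.1 F [-0.6   0.02 -0.34] op 1.0 q [-1.391  0.287  1.578 -0.     1.279 -0.15 ]
109.9 [-2.18954646e-04  1.07883557e-03 -9.94441374e-01]
-70.1 [-0.00069063 -0.00014017  0.00555802]
[ 0.23646765  0.33406461 -0.22204736]
```

play_rows --targets '[{"delta_pos": [0.02,0.03,0],"delta_rot": [0,0,0.0056],"claw": 85},{"delta_pos": [0.045,0.065,0],"delta_rot": [0,0,0.0056],"claw": 85},{"delta_pos": [0.07,0.1,0],"delta_rot": [0,0,0.0056],"claw": 85},{"delta_pos": [0.095,0.134,-0.01],"delta_rot": [0,0,0.0056],"claw": 85},{"delta_pos": [0.118,0.167,-0.02],"delta_rot": [0,0,0.0056],"claw": 85},{"delta_pos": [0.142,0.2,-0.03],"delta_rot": [0,0,0.0056],"claw": 85},{"delta_pos": [0.165,0.233,-0.04],"delta_rot": [0,0,0.0056],"claw": 85},{"delta_pos": [0.189,0.267,-0.05],"delta_rot": [0,0,0.0056],"claw": 85},{"delta_pos": [0.21,0.3,-0.06],"delta_rot": [0,0,0.0056],"claw": 85},{"delta_pos": [0.236,0.334,-0.07],"delta_rot": [0,0,0.0056],"claw": 85},{"delta_pos": [0.236,0.334,-0.09],"delta_rot": [0,0,0.0056],"claw": 85},{"delta_pos": [0.236,0.334,-0.1],"delta_rot": [0,0,0.0056],"claw": 85},{"delta_pos": [0.236,0.334,-0.1],"delta_rot": [0,0,0.0056],"claw": 85}]'

```text
time: 1.18
eef_pos: [0.453, -0.3022, 0.1516]
tcp_rot: [-0.695, -0.125, 0.698, -0.12]
contact_force: [0.2, 0.5, 0.1]
opening: 0.996
```

```bash
python3 - <<'E'
from h import *
s,R=pose()
c=ctrl.calibration("wrist");cv2.imwrite("pics/w1.png",ctrl.read_camera("wrist"))
import pickle;pickle.dump(c,open("w1.pkl","wb"))
E
```

```text
t 1.18 p [ 0.453  -0.3022  0.1516] xax [-0.006  0.007 -1.   ] jawyaw -70.01 F [0.18 0.46 0.14] op 0.996 q [-7.750e-01  1.170e-01  1.978e+00  1.000e-03  1.055e+00  4.470e-01]
```

View pics/w1.png

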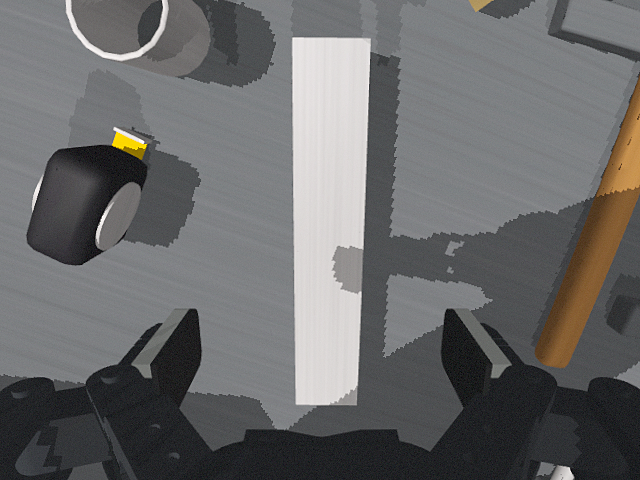

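The wrist view shows the white tube's top face, with corners (293,38), (370,38), (357,405) and (296,405), between the fingers. The tape and pipe are clear on the left.

```bash
python3 - <<'E'
from h import *
import pickle;c=pickle.load(open("w1.pkl","rb"))
b=unproj("wrist",[(293,38),(370,38),(357,405),(296,405)],.04,c);print(b.round(4).tolist(),b.mean(0))
d=(b[0]+b[1]-b[2]-b[3])/2;y=np.degrees(np.arctan2(d[1],d[0]));print(np.hypot(*d[:2]),y)
s,R=pose()
def rv(jyaw):
    a=np.radians(jyaw);yy=np.array([np.cos(a),np.sin(a),0]);x=np.array([0,0,-1.])
    return Ro.from_matrix(np.c_[x,yy,np.cross(x,yy)]@R.T).as_rotvec()/np.pi
print(rv(y-90),[*b.mean(0)[:2],.033]-s["eef_pos"])
E
```

```text
[[0.5527, -0.2487, 0.04], [0.5663, -0.2858, 0.04], [0.358, -0.3603, 0.04], [0.344, -0.3225, 0.04]] [ 0.45526732 -0.30430542  0.04      ]
0.22127832830946578 19.57265684364869
t 1.23 p [ 0.4534 -0.3037  0.1533] xax [-0.004  0.005 -1.   ] jawyaw -70.1 F [-0.68  0.21  0.28] op 0.996 q [-7.760e-01  1.160e-01  1.976e+00  1.000e-03  1.056e+00  4.470e-01]
[-0.00146584 -0.00111889 -0.00184215] [ 0.0018499  -0.00064676 -0.12032863]
```

play_rows --targets '[{"delta_pos": [0.002,-0.001,-0.03],"delta_rot": [-0.0015,-0.001,-0.001],"claw": 85},{"delta_pos": [0.002,-0.001,-0.06],"delta_rot": [-0.0015,-0.001,-0.001],"claw": 85},{"delta_pos": [0.002,-0.001,-0.09],"delta_rot": [-0.0015,-0.001,-0.001],"claw": 85},{"delta_pos": [0.002,-0.001,-0.11],"delta_rot": [-0.0015,-0.001,-0.001],"claw": 85},{"delta_pos": [0.002,-0.001,-0.12],"delta_rot": [-0.0015,-0.001,-0.001],"claw": 80},{"delta_pos": [0.002,-0.001,-0.12],"delta_rot": [-0.0015,-0.001,-0.001],"claw": 60},{"delta_pos": [0.002,-0.001,-0.12],"delta_rot": [-0.0015,-0.001,-0.001],"claw": 48},{"delta_pos": [0.002,-0.001,-0.12],"delta_rot": [-0.0015,-0.001,-0.001],"claw": 35},{"delta_pos": [0.002,-0.001,-0.12],"delta_rot": [-0.0015,-0.001,-0.001],"claw": 35},{"delta_pos": [0.002,-0.001,-0.12],"delta_rot": [-0.0015,-0.001,-0.001],"claw": 35},{"delta_pos": [0.002,-0.001,-0.12],"delta_rot": [-0.0015,-0.001,-0.001],"claw": 35},{"delta_pos": [0.002,-0.001,-0.12],"delta_rot": [-0.0015,-0.001,-0.001],"claw": 35}]' --newtons 60

```text
time: 2.23
eef_pos: [0.4566, -0.3061, 0.0358]
tcp_rot: [0.697, 0.12, -0.696, 0.122]
contact_force: [-2.1, -0.4, 6.2]
opening: 0.457
```

```bash
python3 -c "
from h import *
pose()"
```

```text
t 2.23 p [ 0.4566 -0.3061  0.0358] xax [ 0.002 -0.003 -1.   ] jawyaw -70.28 F [-2.07 -0.44  6.24] op 0.457 q [-7.750e-01  3.030e-01  2.012e+00 -1.000e-03  8.230e-01  4.520e-01]
```

play_rows --targets '[{"delta_pos": [0,0,0.02],"delta_rot": [0,0,0],"claw": 35},{"delta_pos": [0,0,0.055],"delta_rot": [0,0,0],"claw": 35},{"delta_pos": [0,0,0.09],"delta_rot": [0,0,0],"claw": 35},{"delta_pos": [0,0.01,0.12],"delta_rot": [0,0,0],"claw": 35},{"delta_pos": [0.01,0.03,0.13],"delta_rot": [0,0,0.02],"claw": 35},{"delta_pos": [0.024,0.058,0.13],"delta_rot": [0,0,0.05],"claw": 35},{"delta_pos": [0.038,0.086,0.13],"delta_rot": [0,0,0.08],"claw": 35},{"delta_pos": [0.053,0.114,0.13],"delta_rot": [0,0,0.11],"claw": 35},{"delta_pos": [0.067,0.142,0.13],"delta_rot": [0,0,0.14],"claw": 35},{"delta_pos": [0.081,0.17,0.13],"delta_rot": [0,0,0.17],"claw": 35},{"delta_pos": [0.095,0.198,0.13],"delta_rot": [0,0,0.2],"claw": 35},{"delta_pos": [0.109,0.226,0.13],"delta_rot": [0,0,0.23],"claw": 35},{"delta_pos": [0.123,0.255,0.13],"delta_rot": [0,0,0.26],"claw": 35},{"delta_pos": [0.138,0.285,0.13],"delta_rot": [0,0,0.29],"claw": 35},{"delta_pos": [0.152,0.315,0.13],"delta_rot": [0,0,0.32],"claw": 35},{"delta_pos": [0.167,0.345,0.13],"delta_rot": [0,0,0.345],"claw": 35},{"delta_pos": [0.178,0.367,0.13],"delta_rot": [0,0,0.36],"claw": 35},{"delta_pos": [0.183,0.378,0.13],"delta_rot": [0,0,0.3695],"claw": 35},{"delta_pos": [0.183,0.378,0.13],"delta_rot": [0,0,0.3695],"claw": 35},{"delta_pos": [0.183,0.378,0.13],"delta_rot": [0,0,0.3695],"claw": 35}]'

```text
time: 3.9
eef_pos: [0.6388, 0.0721, 0.1647]
tcp_rot: [0.516, 0.483, -0.516, 0.484]
contact_force: [0.6, -0.4, -4.2]
opening: 0.454
```

```bash
python3 - <<'E'
from h import *
pose()
im=ctrl.read_camera("top");sc=ctrl.read_camera("scene")
a=cv2.resize(im[110:270,220:440],(550,400));b=cv2.resize(sc[200:400,230:490],(520,400))
cv2.imwrite("pics/p2.png",np.vstack([im[100:300,200:460].repeat(2,0).repeat(2,1)[:,:520],b])[:800] if 0 else cv2.resize(np.hstack([a,b]),(800,300)))
E
```

```text
t 3.9 p [0.6388 0.0721 0.1647] xax [ 0.002  0.    -1.   ] jawyaw -3.72 F [ 0.62 -0.35 -4.19] op 0.454 q [-0.045  0.302  1.733  0.     1.106  0.02 ]
```

View pics/p2.png

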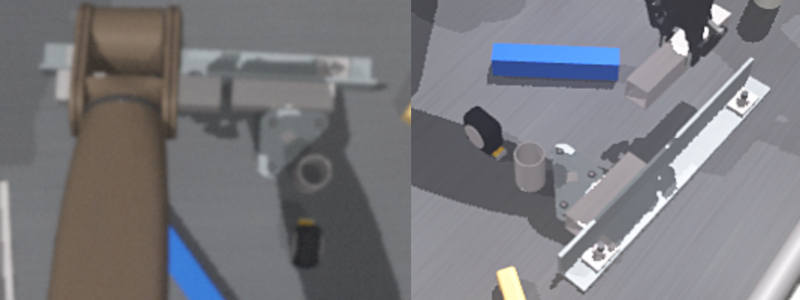

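The tube is held level, parallel to the fence and clear of it. I'll lower it and release, with the opening limited so the back finger clears the fence.

play_rows --targets '[{"delta_pos": [0.001,0,-0.03],"delta_rot": [0,0,0],"claw": 35},{"delta_pos": [0.001,0,-0.06],"delta_rot": [0,0,0],"claw": 35},{"delta_pos": [0.001,0,-0.09],"delta_rot": [0,0,0],"claw": 35},{"delta_pos": [0.001,0,-0.11],"delta_rot": [0,0,0],"claw": 35},{"delta_pos": [0.001,0,-0.12],"delta_rot": [0,0,0],"claw": 35},{"delta_pos": [0.001,0,-0.125],"delta_rot": [0,0,0],"claw": 35},{"delta_pos": [0.001,0,-0.128],"delta_rot": [0,0,0],"claw": 35},{"delta_pos": [0.001,0,-0.129],"delta_rot": [0,0,0],"claw": 35},{"delta_pos": [0.001,0,-0.129],"delta_rot": [0,0,0],"claw": 35},{"delta_pos": [0.001,0,-0.129],"delta_rot": [0,0,0],"claw": 35}]'

```text
time: 4.83
eef_pos: [0.641, 0.0708, 0.0379]
tcp_rot: [0.518, 0.482, -0.515, 0.484]
contact_force: [-0.4, 0.2, -4.2]
opening: 0.457
```

play_rows --targets '[{"delta_pos": [0,0,-0.002],"delta_rot": [0,0,0],"claw": 35},{"delta_pos": [0,0,-0.003],"delta_rot": [0,0,0],"claw": 35},{"delta_pos": [0,0,-0.003],"delta_rot": [0,0,0],"claw": 35},{"delta_pos": [0,0,-0.003],"delta_rot": [0,0,0],"claw": 35}]'

```text
time: 5.17
eef_pos: [0.6419, 0.0708, 0.0359]
tcp_rot: [0.518, 0.481, -0.515, 0.485]
contact_force: [0.3, -0.1, -1.8]
opening: 0.455
```

play_rows --targets '[{"delta_pos": [0,0,-0.001],"delta_rot": [0,0,0],"claw": 46},{"delta_pos": [0,0,-0.001],"delta_rot": [0,0,0],"claw": 54},{"delta_pos": [0,0,-0.001],"delta_rot": [0,0,0],"claw": 54},{"delta_pos": [0,0,-0.001],"delta_rot": [0,0,0],"claw": 54},{"delta_pos": [0,0,0.02],"delta_rot": [0,0,0],"claw": 54},{"delta_pos": [0,0,0.05],"delta_rot": [0,0,0],"claw": 54},{"delta_pos": [0,0,0.08],"delta_rot": [0,0,0],"claw": 54},{"delta_pos": [-0.04,0,0.11],"delta_rot": [0,0,0],"claw": 10},{"delta_pos": [-0.08,0,0.11],"delta_rot": [0,0,0],"claw": 0},{"delta_pos": [-0.11,0,0.11],"delta_rot": [0,0,0],"claw": 0},{"delta_pos": [-0.11,0,0.11],"delta_rot": [0,0,0],"claw": 0},{"delta_pos": [-0.11,0,0.11],"delta_rot": [0,0,0],"claw": 0}]'

```text
time: 6.17
eef_pos: [0.5298, 0.0711, 0.1454]
tcp_rot: [0.518, 0.481, -0.515, 0.485]
contact_force: [0.6, -0.1, -0.1]
opening: -0.003
```

```bash
python3 - <<'E'
from h import *
pose()
c=ctrl.calibration("wrist");im=ctrl.read_camera("wrist");cv2.imwrite("pics/w3.png",im)
import pickle;pickle.dump(c,open("w3.pkl","wb"))
E
```

```text
t 6.17 p [0.5298 0.0711 0.1454] xax [ 0.006  0.    -1.   ] jawyaw -3.83 F [ 0.64 -0.11 -0.09] op -0.003 q [-5.700e-02  9.700e-02  2.013e+00  1.000e-03  1.025e+00  1.000e-02]
```

View pics/w3.png

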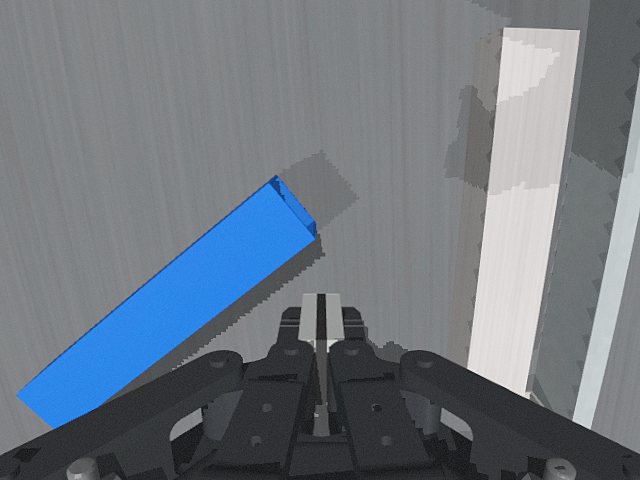

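The tube lies upright along the fence, with top corners (502,28), (580,31) and near corner (527,390). There is a dark gap and then the fence edge at (583,420)–(640,90). The blue tube's nearest corner is (316,235).

```bash
python3 - <<'E'
from h import *
import pickle;c=pickle.load(open("w3.pkl","rb"))
print(unproj("wrist",[(502,28),(580,31),(527,390),(468,370)],.04,c).round(4).tolist())
print("blue",unproj("wrist",[(316,235),(276,178)],.04,c).round(4).tolist())
print("fence",unproj("wrist",[(575,425),(622,140)],.05,c).round(4).tolist())
E
```

```text
[[0.6285, 0.1833, 0.04], [0.6696, 0.1805, 0.04], [0.6563, -0.0309, 0.04], [0.6168, -0.0124, 0.04]]
blue [[0.5275, 0.0818, 0.04], [0.5081, 0.1151, 0.04]]
fence [[0.6856, -0.0534, 0.05], [0.6908, 0.125, 0.05]]
```

play_rows --targets '[{"delta_pos": [0.03,0.003,-0.02],"delta_rot": [0,0,0],"claw": 0},{"delta_pos": [0.055,0.004,-0.05],"delta_rot": [0,0,0],"claw": 0},{"delta_pos": [0.055,0.004,-0.08],"delta_rot": [0,0,0],"claw": 0},{"delta_pos": [0.055,0.004,-0.1],"delta_rot": [0,0,0],"claw": 0},{"delta_pos": [0.055,0.004,-0.109],"delta_rot": [0,0,0],"claw": 0},{"delta_pos": [0.055,0.004,-0.109],"delta_rot": [0,0,0],"claw": 0},{"delta_pos": [0.055,0.004,-0.109],"delta_rot": [0,0,0],"claw": 0}]'

```text
time: 6.8
eef_pos: [0.5881, 0.0747, 0.0376]
tcp_rot: [0.519, 0.481, -0.514, 0.485]
contact_force: [0.1, -0.7, -0.2]
opening: 0.005
```

play_rows --targets '[{"delta_pos": [0.004,0,0],"delta_rot": [0,0,0],"claw": 0},{"delta_pos": [0.008,-0.0005,0],"delta_rot": [0,0,0],"claw": 0},{"delta_pos": [0.012,-0.001,0],"delta_rot": [0,0,0],"claw": 0},{"delta_pos": [0.016,-0.001,0],"delta_rot": [0,0,0],"claw": 0},{"delta_pos": [0.02,-0.0015,0],"delta_rot": [0,0,0],"claw": 0},{"delta_pos": [0.024,-0.0015,0],"delta_rot": [0,0,0],"claw": 0},{"delta_pos": [0.028,-0.002,0],"delta_rot": [0,0,0],"claw": 0},{"delta_pos": [0.032,-0.002,0],"delta_rot": [0,0,0],"claw": 0},{"delta_pos": [0.036,-0.0025,0],"delta_rot": [0,0,0],"claw": 0},{"delta_pos": [0.038,-0.0025,0],"delta_rot": [0,0,0],"claw": 0}]'

```text
time: 7.63
eef_pos: [0.6265, 0.0722, 0.0375]
tcp_rot: [0.519, 0.481, -0.514, 0.485]
contact_force: [-4.3, 0.2, 3.6]
opening: 0.002
```

play_rows --targets '[{"delta_pos": [0.002,0,0],"delta_rot": [0,0,0],"claw": 0},{"delta_pos": [0.004,0,0],"delta_rot": [0,0,0],"claw": 0},{"delta_pos": [0.006,-0.0005,0],"delta_rot": [0,0,0],"claw": 0},{"delta_pos": [0.006,-0.0005,0],"delta_rot": [0,0,0],"claw": 0}]'

```text
time: 7.97
eef_pos: [0.633, 0.0717, 0.0374]
tcp_rot: [0.519, 0.48, -0.514, 0.486]
contact_force: [-2.2, 0.7, 0.5]
opening: 0.004
```

play_rows --targets '[{"delta_pos": [0.001,0,0],"delta_rot": [0,0,0],"claw": 0},{"delta_pos": [0.002,0,0],"delta_rot": [0,0,0],"claw": 0},{"delta_pos": [0.002,0,0],"delta_rot": [0,0,0],"claw": 0}]'

```text
time: 8.22
eef_pos: [0.6352, 0.0717, 0.0372]
tcp_rot: [0.519, 0.48, -0.514, 0.486]
contact_force: [-1.7, -0.2, 0.9]
opening: -0.002
```

Still sliding; I'll continue in small steps until the force rises.

play_rows --targets '[{"delta_pos": [0.001,0,0],"delta_rot": [0,0,0],"claw": 0},{"delta_pos": [0.002,0,0],"delta_rot": [0,0,0],"claw": 0},{"delta_pos": [0.003,0,0],"delta_rot": [0,0,0],"claw": 0},{"delta_pos": [0.003,0,0],"delta_rot": [0,0,0],"claw": 0}]'

```text
time: 8.55
eef_pos: [0.637, 0.0716, 0.0372]
tcp_rot: [0.518, 0.481, -0.515, 0.485]
contact_force: [-8.3, 0.2, 6.2]
opening: 0.0
```

play_rows --targets '[{"delta_pos": [0.001,0,0],"delta_rot": [0,0,0],"claw": 0},{"delta_pos": [0.002,0,0],"delta_rot": [0,0,0],"claw": 0},{"delta_pos": [0.002,0,0],"delta_rot": [0,0,0],"claw": 0}]'

```text
time: 8.8
eef_pos: [0.637, 0.0716, 0.0372]
tcp_rot: [0.516, 0.483, -0.516, 0.483]
contact_force: [-10.4, -0.6, 8.3]
opening: 0.003
```

play_rows --targets '[{"delta_pos": [0.003,0,0],"delta_rot": [0,0,0],"claw": 0},{"delta_pos": [0.005,0,0],"delta_rot": [0,0,0],"claw": 0},{"delta_pos": [0.005,0,0],"delta_rot": [0,0,0],"claw": 0},{"delta_pos": [0.005,0,0],"delta_rot": [0,0,0],"claw": 0}]'

```text
time: 9.13
eef_pos: [0.6372, 0.0716, 0.0373]
tcp_rot: [-0.512, -0.487, 0.52, -0.48]
contact_force: [-19.0, -0.8, 15.4]
opening: -0.005
```

play_rows --targets '[{"delta_pos": [-0.01,0,0],"delta_rot": [0,0,0],"claw": 0},{"delta_pos": [-0.03,0,0.01],"delta_rot": [0,0,0],"claw": 0},{"delta_pos": [-0.06,0,0.04],"delta_rot": [0,0,0],"claw": 0},{"delta_pos": [-0.08,0,0.08],"delta_rot": [0,0,0],"claw": 0},{"delta_pos": [-0.11,0.02,0.11],"delta_rot": [0,0,0],"claw": 0},{"delta_pos": [-0.11,0.05,0.11],"delta_rot": [0,0,0],"claw": 0},{"delta_pos": [-0.11,0.05,0.11],"delta_rot": [0,0,0],"claw": 0}]'

```text
time: 9.72
eef_pos: [0.5287, 0.125, 0.1514]
tcp_rot: [-0.515, -0.485, 0.516, -0.482]
contact_force: [0.7, 0.0, -0.6]
opening: 0.006
```

```bash
python3 - <<'E'
from h import *
pose()
im=ctrl.read_camera("scene");cv2.imwrite("pics/s4.png",cv2.resize(im[210:410,290:490],None,fx=3,fy=3,interpolation=cv2.INTER_CUBIC))
c=ctrl.calibration("top");im=ctrl.read_camera("top");cv2.imwrite("pics/t4.png",im)
E
```

```text
t 9.72 p [0.5287 0.125  0.1514] xax [-0.004  0.002 -1.   ] jawyaw -3.63 F [ 0.73  0.01 -0.56] op 0.006 q [0.045 0.112 1.983 0.002 1.05  0.107]
```

View pics/s4.png

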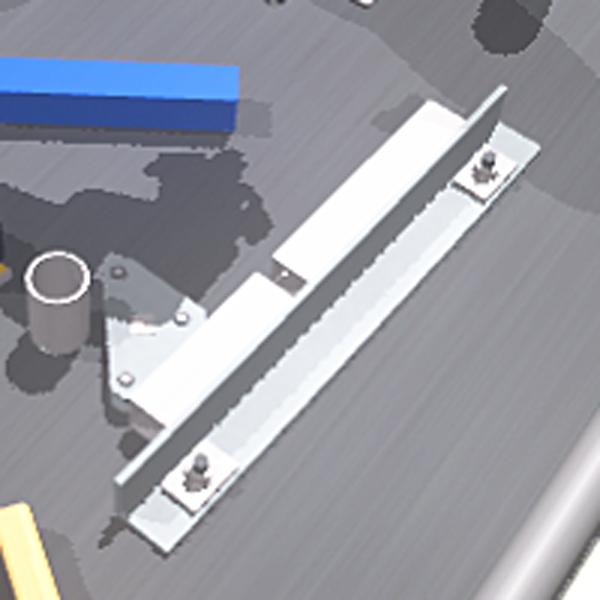

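The tube is flush with the fence, with a gap of about 20 mm to the first tube. Next I push its left end with the closed fingers.

play_rows --targets '[{"delta_pos": [0.03,0.02,0],"delta_rot": [0,0,0],"claw": 0},{"delta_pos": [0.06,0.04,0],"delta_rot": [0,0,0],"claw": 0},{"delta_pos": [0.09,0.06,0],"delta_rot": [0,0,0],"claw": 0},{"delta_pos": [0.12,0.08,0],"delta_rot": [0,0,0],"claw": 0},{"delta_pos": [0.1455,0.092,0],"delta_rot": [0,0,0],"claw": 0},{"delta_pos": [0.1455,0.092,-0.03],"delta_rot": [0,0,0],"claw": 0},{"delta_pos": [0.1455,0.092,-0.06],"delta_rot": [0,0,0],"claw": 0},{"delta_pos": [0.1455,0.092,-0.085],"delta_rot": [0,0,0],"claw": 0},{"delta_pos": [0.1455,0.092,-0.098],"delta_rot": [0,0,0],"claw": 0},{"delta_pos": [0.1455,0.092,-0.1],"delta_rot": [0,0,0],"claw": 0},{"delta_pos": [0.1455,0.092,-0.1],"delta_rot": [0,0,0],"claw": 0}]'

```text
time: 10.73
eef_pos: [0.6736, 0.2136, 0.0466]
tcp_rot: [-0.512, -0.486, 0.519, -0.481]
contact_force: [-0.9, 0.8, 0.6]
opening: -0.006
```

play_rows --targets '[{"delta_pos": [0,-0.004,0],"delta_rot": [0,0,0],"claw": 0},{"delta_pos": [-0.0005,-0.008,0],"delta_rot": [0,0,0],"claw": 0},{"delta_pos": [-0.0005,-0.012,0],"delta_rot": [0,0,0],"claw": 0},{"delta_pos": [-0.001,-0.016,0],"delta_rot": [0,0,0],"claw": 0},{"delta_pos": [-0.001,-0.02,0],"delta_rot": [0,0,0],"claw": 0},{"delta_pos": [-0.0015,-0.023,0],"delta_rot": [0,0,0],"claw": 0},{"delta_pos": [-0.0015,-0.025,0],"delta_rot": [0,0,0],"claw": 0},{"delta_pos": [-0.0015,-0.025,0],"delta_rot": [0,0,0],"claw": 0}]'

```text
time: 11.4
eef_pos: [0.6725, 0.1888, 0.0475]
tcp_rot: [-0.513, -0.486, 0.519, -0.481]
contact_force: [0.3, 2.3, 0.6]
opening: 0.002
```

play_rows --targets '[{"delta_pos": [0,-0.002,0],"delta_rot": [0,0,0],"claw": 0},{"delta_pos": [0,-0.004,0],"delta_rot": [0,0,0],"claw": 0},{"delta_pos": [-0.0005,-0.006,0],"delta_rot": [0,0,0],"claw": 0},{"delta_pos": [-0.0005,-0.008,0],"delta_rot": [0,0,0],"claw": 0},{"delta_pos": [-0.0005,-0.009,0],"delta_rot": [0,0,0],"claw": 0}]'

```text
time: 11.82
eef_pos: [0.672, 0.1797, 0.0475]
tcp_rot: [-0.513, -0.486, 0.519, -0.481]
contact_force: [-0.3, 3.7, 0.4]
opening: 0.001
```

```bash
python3 - <<'E'
from h import *
pose()
im=ctrl.read_camera("scene");cv2.imwrite("pics/s5.png",cv2.resize(im[210:410,290:490],None,fx=3,fy=3,interpolation=cv2.INTER_CUBIC))
E
```

```text
t 11.82 p [0.672  0.1797 0.0475] xax [-0.011 -0.    -1.   ] jawyaw -3.72 F [-0.32  3.67  0.45] op 0.001 q [1.150e-01 5.550e-01 1.627e+00 1.000e-03 9.710e-01 1.800e-01]
```

View pics/s5.png

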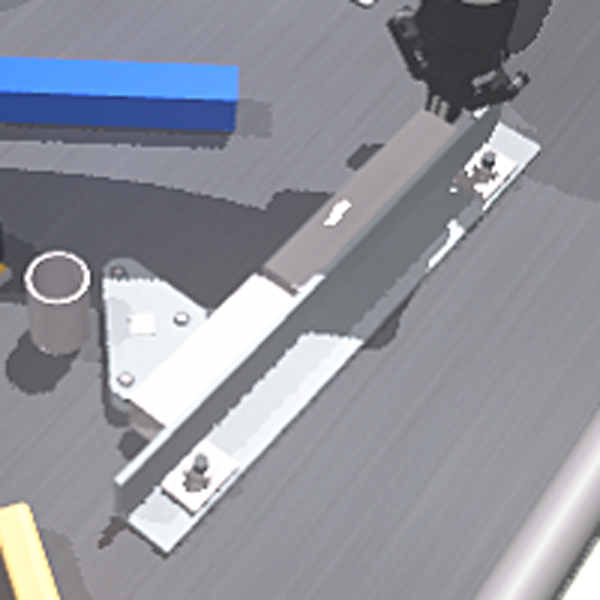

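The tube is sliding at a drag of about 3.7 N and the gap is down to a few mm. From here I go in fine steps.

play_rows --targets '[{"delta_pos": [0,-0.001,0],"delta_rot": [0,0,0],"claw": 0},{"delta_pos": [0,-0.002,0],"delta_rot": [0,0,0],"claw": 0},{"delta_pos": [0,-0.003,0],"delta_rot": [0,0,0],"claw": 0}]'

```text
time: 12.12
eef_pos: [0.6719, 0.1766, 0.0475]
tcp_rot: [-0.513, -0.486, 0.519, -0.481]
contact_force: [-1.3, 3.2, 1.4]
opening: -0.002
```

play_rows --targets '[{"delta_pos": [0,-0.001,0],"delta_rot": [0,0,0],"claw": 0},{"delta_pos": [0,-0.0015,0],"delta_rot": [0,0,0],"claw": 0}]'

```text
time: 12.28
eef_pos: [0.6718, 0.1751, 0.0475]
tcp_rot: [-0.513, -0.486, 0.519, -0.481]
contact_force: [0.1, 3.6, 1.0]
opening: -0.0
```

play_rows --targets '[{"delta_pos": [0,-0.001,0],"delta_rot": [0,0,0],"claw": 0},{"delta_pos": [0,-0.0015,0],"delta_rot": [0,0,0],"claw": 0}]'

```text
time: 12.45
eef_pos: [0.6717, 0.1736, 0.0475]
tcp_rot: [-0.513, -0.486, 0.519, -0.481]
contact_force: [-0.9, 5.3, 1.8]
opening: 0.002
```

play_rows --targets '[{"delta_pos": [0,-0.0005,0],"delta_rot": [0,0,0],"claw": 0},{"delta_pos": [0,-0.0005,0],"delta_rot": [0,0,0],"claw": 0}]'

```text
time: 12.62
eef_pos: [0.6716, 0.173, 0.0475]
tcp_rot: [-0.513, -0.486, 0.519, -0.481]
contact_force: [-0.1, 3.4, 1.4]
opening: 0.002
```

play_rows --targets '[{"delta_pos": [0,-0.0005,0],"delta_rot": [0,0,0],"claw": 0},{"delta_pos": [0,-0.0005,0],"delta_rot": [0,0,0],"claw": 0}]'

```text
time: 12.78
eef_pos: [0.6716, 0.1724, 0.0475]
tcp_rot: [-0.513, -0.486, 0.519, -0.48]
contact_force: [-0.4, 3.8, 1.9]
opening: 0.002
```

play_rows --targets '[{"delta_pos": [0,-0.0005,0],"delta_rot": [0,0,0],"claw": 0},{"delta_pos": [0,-0.001,0],"delta_rot": [0,0,0],"claw": 0}]'

```text
time: 12.95
eef_pos: [0.6715, 0.1715, 0.0475]
tcp_rot: [-0.513, -0.486, 0.519, -0.48]
contact_force: [-0.7, 3.9, 2.0]
opening: -0.0
```

play_rows --targets '[{"delta_pos": [0,-0.0005,0],"delta_rot": [0,0,0],"claw": 0},{"delta_pos": [0,-0.0005,0],"delta_rot": [0,0,0],"claw": 0}]'

```text
time: 13.12
eef_pos: [0.6715, 0.1709, 0.0475]
tcp_rot: [-0.513, -0.486, 0.519, -0.48]
contact_force: [-1.3, 3.7, 1.7]
opening: -0.001
```

play_rows --targets '[{"delta_pos": [0,-0.0005,0],"delta_rot": [0,0,0],"claw": 0},{"delta_pos": [0,-0.0005,0],"delta_rot": [0,0,0],"claw": 0}]'

```text
time: 13.28
eef_pos: [0.6714, 0.1704, 0.0474]
tcp_rot: [-0.513, -0.486, 0.519, -0.48]
contact_force: [-1.8, 3.4, 2.2]
opening: 0.002
```

play_rows --targets '[{"delta_pos": [0,-0.0005,0],"delta_rot": [0,0,0],"claw": 0},{"delta_pos": [0,-0.0005,0],"delta_rot": [0,0,0],"claw": 0}]'

```text
time: 13.45
eef_pos: [0.6715, 0.1699, 0.0475]
tcp_rot: [-0.513, -0.486, 0.519, -0.48]
contact_force: [-0.2, 3.1, 1.2]
opening: -0.002
```

play_rows --targets '[{"delta_pos": [0,-0.0005,0],"delta_rot": [0,0,0],"claw": 0},{"delta_pos": [0,-0.0005,0],"delta_rot": [0,0,0],"claw": 0}]'

```text
time: 13.62
eef_pos: [0.6714, 0.1699, 0.0475]
tcp_rot: [-0.513, -0.487, 0.519, -0.48]
contact_force: [-0.2, 5.7, 0.6]
opening: 0.0
```

```bash
python3 - <<'E'
from h import *
pose()
im=ctrl.read_camera("scene");a=cv2.resize(im[270:330,350:430],None,fx=8,fy=8,interpolation=cv2.INTER_CUBIC)
cv2.imwrite("pics/s6.png",a)
E
```

```text
t 13.62 p [0.6714 0.1699 0.0475] xax [-0.012  0.001 -1.   ] jawyaw -3.77 F [-0.15  5.67  0.62] op 0.0 q [0.101 0.55  1.634 0.003 0.97  0.165]
```

View pics/s6.png

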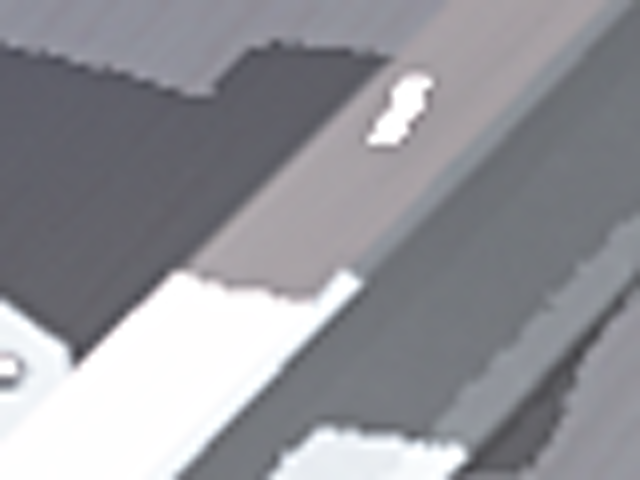

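The ends have met: motion stopped at y=0.1699 and the force jumped. Now I press up to about 10 N.

play_rows --targets '[{"delta_pos": [0,-0.0005,0],"delta_rot": [0,0,0],"claw": 0},{"delta_pos": [0,-0.001,0],"delta_rot": [0,0,0],"claw": 0}]'

```text
time: 13.83
eef_pos: [0.6715, 0.1697, 0.0475]
tcp_rot: [-0.514, -0.487, 0.519, -0.48]
contact_force: [-0.8, 7.2, 1.8]
opening: 0.003
```

play_rows --targets '[{"delta_pos": [0,-0.001,0],"delta_rot": [0,0,0],"claw": 0},{"delta_pos": [0,-0.001,0],"delta_rot": [0,0,0],"claw": 0}]'

```text
time: 14.0
eef_pos: [0.6714, 0.1697, 0.0475]
tcp_rot: [-0.515, -0.487, 0.518, -0.479]
contact_force: [-0.3, 6.8, 0.5]
opening: -0.002
```

play_rows --targets '[{"delta_pos": [0,-0.0015,0],"delta_rot": [0,0,0],"claw": 0},{"delta_pos": [0,-0.0015,0],"delta_rot": [0,0,0],"claw": 0},{"delta_pos": [0,-0.0015,0],"delta_rot": [0,0,0],"claw": 0}]'

```text
time: 14.25
eef_pos: [0.6714, 0.1697, 0.0476]
tcp_rot: [-0.515, -0.488, 0.517, -0.478]
contact_force: [-0.1, 8.1, 0.2]
opening: 0.003
```

play_rows --targets '[{"delta_pos": [0,-0.002,0],"delta_rot": [0,0,0],"claw": 0},{"delta_pos": [0,-0.002,0],"delta_rot": [0,0,0],"claw": 0},{"delta_pos": [0,-0.002,0],"delta_rot": [0,0,0],"claw": 0}]'

```text
time: 14.5
eef_pos: [0.6714, 0.1696, 0.0476]
tcp_rot: [0.517, 0.488, -0.517, 0.478]
contact_force: [-0.0, 9.2, 1.4]
opening: 0.001
```

play_rows --targets '[{"delta_pos": [0,-0.0025,0],"delta_rot": [0,0,0],"claw": 0},{"delta_pos": [0,-0.003,0],"delta_rot": [0,0,0],"claw": 0},{"delta_pos": [0,-0.003,0],"delta_rot": [0,0,0],"claw": 0},{"delta_pos": [0,-0.003,0],"delta_rot": [0,0,0],"claw": 0}]'

```text
time: 14.83
eef_pos: [0.6714, 0.1695, 0.0477]
tcp_rot: [0.518, 0.489, -0.515, 0.476]
contact_force: [0.5, 11.4, 0.1]
opening: 0.003
```

Wrist force is 11.4 N, so about 7–8 N goes through the joint after drag, with no shift (y moved 0.2 mm). I'll back off and inspect from above.

play_rows --targets '[{"delta_pos": [0,0.005,0],"delta_rot": [0,0,0],"claw": 0},{"delta_pos": [0.001,0.02,0],"delta_rot": [0,0,0],"claw": 0},{"delta_pos": [0.001,0.03,0.03],"delta_rot": [0,0,0],"claw": 0},{"delta_pos": [0,0.03,0.065],"delta_rot": [0,0,0],"claw": 0},{"delta_pos": [-0.01,0.02,0.1],"delta_rot": [0,0,0],"claw": 0},{"delta_pos": [-0.03,-0.01,0.12],"delta_rot": [0,0,0],"claw": 0},{"delta_pos": [-0.03,-0.045,0.14],"delta_rot": [0,0,0],"claw": 0},{"delta_pos": [-0.03,-0.08,0.15],"delta_rot": [0,0,0],"claw": 0},{"delta_pos": [-0.03,-0.12,0.155],"delta_rot": [0,0,0],"claw": 0},{"delta_pos": [-0.03,-0.155,0.155],"delta_rot": [0,0,0],"claw": 0},{"delta_pos": [-0.03,-0.19,0.155],"delta_rot": [0,0,0],"claw": 0},{"delta_pos": [-0.03,-0.21,0.155],"delta_rot": [0,0,0],"claw": 0},{"delta_pos": [-0.03,-0.21,0.155],"delta_rot": [0,0,0],"claw": 0}]'

```text
time: 15.92
eef_pos: [0.6414, -0.0453, 0.2026]
tcp_rot: [0.519, 0.487, -0.517, 0.476]
contact_force: [-0.0, 0.4, -0.9]
opening: -0.003
```

```bash
python3 - <<'E'
from h import *
import pickle
pose()
c=ctrl.calibration("wrist");im=ctrl.read_camera("wrist");cv2.imwrite("pics/w7.png",im)
pickle.dump(c,open("w7.pkl","wb"))
E
```

```text
t 15.92 p [ 0.6414 -0.0453  0.2026] xax [-0.009  0.013 -1.   ] jawyaw -4.2 F [-0.04  0.39 -0.87] op -0.003 q [-0.232  0.268  1.7    0.011  1.185 -0.163]
```

View pics/w7.png

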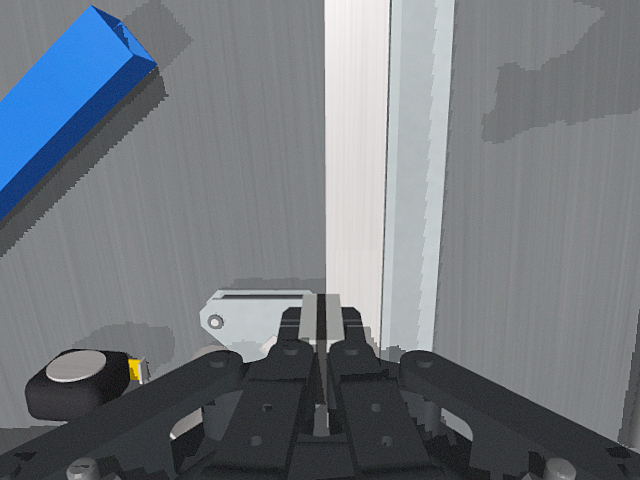

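The view shows a continuous white strip at u≈325–388 with a hairline joint near (352,249), and the fence edge directly to its right. I'll measure the edges numerically and look at one enlarged crop.

```bash
python3 - <<'E'
from h import *
import pickle
c=pickle.load(open("w7.pkl","rb"));im=cv2.imread("pics/w7.png");g=cv2.GaussianBlur(im,(3,3),0).astype(float).mean(2)
L=[]
for v in list(range(5,290,3)):
    r=g[v,310:340];k=np.argmax(np.diff(r));
    x=310+np.interp((r[:8].mean()+r[-8:].mean())/2,r[max(k-2,0):k+4],np.arange(max(k-2,0),min(k+4,30)))
    L.append((x,v))
L=np.array(L);W=unproj("wrist",L,.04,c)
for lo,hi in((0,240),(256,290)):
    m=(L[:,1]>=lo)&(L[:,1]<hi);p=np.polyfit(W[m,1],W[m,0],1);print(lo,hi,"slope",p[0],"x at joint",np.polyval(p,-.06),"res",(W[m,0]-np.polyval(p,W[m,1])).std())
print(unproj("wrist",[(352,249)],.04,c))
for v in (20,80,140,200,230,265,280): print(v,g[v,376:400].astype(int))
col=g[236:264,335:375].mean(1);print(col.astype(int))
cv2.imwrite("pics/c7.png",cv2.resize(im[150:290,290:430],None,fx=4.2,fy=4.2,interpolation=cv2.INTER_CUBIC))
E
```

```text
0 240 slope 0.06450847853773932 x at joint 0.6410732622347786 res 4.9192005058651495e-05
256 290 slope 0.06383522458596469 x at joint 0.6410361596589773 res 4.62386100819921e-05
[[ 0.65987367 -0.05986368  0.04      ]]
20 [232 232 233 233 233 233 232 231 229 228 231 237 218 156 123 159 199 207
 206 205 205 205 205 205]
80 [224 225 225 225 226 226 225 222 222 226 228 191 134 139 184 203 204 202
 202 202 202 202 201 195]
140 [221 220 220 221 222 220 218 219 224 203 141 121 166 198 201 200 199 199
 199 199 198 192 184 181]
200 [214 215 216 217 216 216 219 208 157 123 156 193 200 199 199 199 199 200
 198 190 183 181 181 181]
230 [214 214 214 214 216 220 210 161 126 158 195 200 199 198 199 199 200 197
 188 182 181 181 180 180]
265 [216 214 214 216 219 205 158 135 172 203 205 203 203 203 203 203 197 187
 181 181 181 181 181 181]
280 [216 214 213 217 213 177 138 149 184 200 200 200 200 199 200 198 189 183
 182 182 183 183 182 182]
[215 215 215 215 215 215 215 215 215 215 215 215 215 215 216 217 217 217
 217 217 217 217 217 217 217 217 217 216]
```

View pics/c7.png

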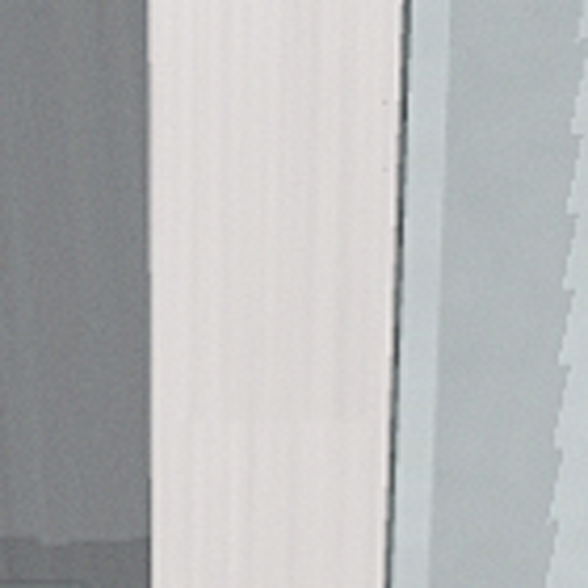

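The joint is closed and the faces line up to within 0.1 mm, so I'm handing in.

```bash
python3 -c "
from plant import ctrl
print(ctrl.sign_off())"
```

```text
the job is handed in; nothing more can be done
None
```

The loose tube is butted against the first tube along the fence, and I handed the job in after about 16 s on the robot clock. I picked the grey tube from the right side and set it down in front of the fence. I then pushed it flush with the closed fingers at about 19 N. Last, I slid its left end along until I felt contact.

- **Pressing home:** the wrist force reached 11.4 N against a sliding drag of about 3.7 N. That puts roughly 7–8 N on the joint; this is an estimate, as I could not measure the contact force directly.
- **Joint:** the last wrist picture shows no gap. The two front faces are offset by about 0.04 mm, and their directions differ by under 0.001 rad.
- **Fence:** the side of the loose tube is at the fence, with only a thin, even dark line between them, the same as along the first tube.
- **First tube:** its end measures y ≈ -0.0599 m, against about -0.0597 m at the start. The difference is within camera accuracy.
- **Other things on the bench:** I felt no unexpected contacts and saw no bystander moved. I did not measure each one again at the end.
- **Arm:** it was in the air and touching nothing at hand-in.

No check failed or disagreed with another.

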